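# Centre the tealight holder on its clamped coaster

## Task

The stemmed glass tealight holder stands off-centre on the round wooden coaster that the small clamp holds above the shelf, and it is wobbly. Push it gently with light touches of the fingertips, low on its foot, until it stands upright in the middle of the coaster with its whole foot inside the inlaid ring. Do not grip, lift, tip or knock it off, do not disturb the other things on the shelf, and finish clear of everything.

Things in the scene. Friction and masses are not known exactly. Their poses are not given: they have to be found in the camera images.
- holder: Loose, round, clear-glass stemmed tealight holder, about 150 g, 58 mm tall, 20-35 mm off centre, away from the clamp. Origin: centre of underside, z up. From below: sole 34 mm across, to 3 mm up; foot disc 48 mm across (widest), 3 to 11 mm up; stem 16 mm across, to 27 mm; cup 42 mm across, to the rim at 58 mm. It slides if pushed slowly at the foot disc and may topple if pushed at the cup.
- coaster_mid (a point): Centre of the fixed coaster's top face, 50 mm above the shelf. Coaster 110 mm across, 10 mm thick, with a flush inlaid dark ring, 62 mm inside diameter. Clamp on this frame's -x side only, distances from centre: screw pad 39-55 mm; top arm 32-90 mm, 18-30 mm above the coaster; upright 74-90 mm; screw's 30 mm thumb bar tops out 46 mm above the coaster.
- comb: Navy plastic comb lying flat, 150 x 30 x 5 mm, origin at the underside's middle, long along x. Bystander, lies about 125 mm from the coaster's centre.
- carabiner: Stainless steel carabiner lying flat, 80 x 45 x 8 mm, origin at its middle, on the shelf. Bystander, about 120 mm from the coaster's centre.
- pot: Lidded white ceramic pot with a cork stopper, 74 mm across, 90 mm tall, origin at the underside's centre. Bystander, behind the clamp, about 165 mm from the coaster's centre.
- matchbox: Matchbox lying flat, 53 x 36 x 16 mm, origin at the underside's centre. Bystander, about 145 mm from the coaster's centre.
- torch: Metal torch lying along its x, 120 mm long, 38 mm high, origin below its middle. Bystander at the left of the shelf.
- key_bowl: Terracotta bowl, 120 mm across, 40 mm high, origin at the underside's centre. Bystander at the right of the shelf.

How it is judged (in metres and radians):
At the end, for the whole second after the job is handed in: The holder stands upright (within 0.08 rad) and still on the coaster, its axis within 7 mm of the coaster's centre, so that its foot lies inside the ring, and every other thing is within 20 mm of where it was (horizontal distance between holder and coaster_mid below 0.007 m and angle between holder's own z axis and vertical below 0.08 rad and z of holder in the frame of coaster_mid between -0.004 and 0.004 m and linear speed of holder below 0.01 m/s and angular speed of holder below 0.1 rad/s and distance of each of comb, carabiner, pot, matchbox, torch, key_bowl from where it was at the start of the episode below 0.02 m); the robot touches nothing.
It fails at once if the holder is tipped by more than 0.35 rad (20 degrees) (angle between holder's own z axis and vertical above 0.35 rad).
It fails at once if the holder is lifted more than 10 mm off the coaster (z of holder in the frame of coaster_mid above 0.01 m).
It fails at once if the holder is knocked off the coaster (z of holder in the frame of coaster_mid below -0.01 m).
It fails at once if the fingers press or grip the holder with more than 15 N (contact force between the fingers and holder above 15 N).
It fails at once if a bystander is moved by more than 20 mm (distance of any of comb, carabiner, pot, matchbox, torch, key_bowl from where it was at the start of the episode above 0.02 m).
It also fails if it takes over 56 s, if anything falls off the work surface, if the arm or the gripper's body presses on something with over 40 N, if the wrist force passes 120 N, or if a joint passes its speed limit or range.

## Robot

A 6-joint arm with a two-finger parallel gripper is mounted at the origin on the work surface. World frame = base frame: x ahead of the robot, y to its left, z up, the work surface at z = 0. Lengths are in mm, angles in degrees, forces in N, time in s.
With the tool pointing down it reaches from about 375 to 925 mm from the base axis. Payload 5.7 kg.
Tool frame: the origin (TCP) lies on the centre line of the jaws, within the pads' length; the fingertips stand 22 mm ahead of it and the grasp point (between the pads) lies 3 mm ahead of it (arm.tip_reach is the distance from the TCP to the fingertips, in mm); z points along the fingers, y is the line along which they close (so a half turn about z gives the same grasp; the last joint's range is limited). The gripper opens to 88 mm and grips with 3 to 60 N. Pads are 20 mm wide; open, the fingers measure 115 mm over their backs; the gripper's body (75 mm by 178 mm) begins 61 mm behind the grasp point.
Start: joints at [64.28, 20.558, 86.54, -0, 72.909, -6.595], TCP at [196.573, 566.852, 224.423] pointing down, gripper open.
Joint ranges: [-170.27, 170.27], [-57.76, 135], [12.27, 136.19], [-55.21, 235.2], [11.17, 155.16], [-170.74, 170.74]. Speed limits (degrees/s): [136.94, 136.94, 180, 180, 180, 180].

## Interface

Orientations are given as [roll, pitch, yaw] about the fixed x, y, z axes, in that order (R = Rz(yaw) Ry(pitch) Rx(roll)).
In Python, from station import arm gives the robot as it stands. Calls block until the motion is done:
- arm.move_to(position, orientation): joint-space move of the TCP to a pose.
- arm.move_l(position, rotation=None, rate=150, max_force=None): straight line of the TCP; rotation=None keeps the orientation; rate is the mean speed in mm/s. With max_force (N) it stops when the force on the tool has changed by that much, and returns True; else False.
- arm.set_joints(angles): joint-space move.
- arm.ungrasp() and arm.close_gripper(): open the fingers fully, or close them until they stop; the grip force is fixed at half the most.
- arm.sleep(seconds).
- arm.solve_ik(position, orientation): joint angles nearest the present ones, or None.
- arm.state(): the state.
- arm.grab_frame(name): name is "side" or "top"; returns the picture (480x640x3 uint8, red, green, blue); there is no depth.
- arm.calibration(name): a dict with "fovy" (degrees; the focal length in pixels is half the picture's height over the tangent of half this angle, whatever the lens; pixels are square), "cx", "cy" (the principal point, pixels), "k1" (the pictures are not rectified: a ray, as slopes to the right and down, at radius r is drawn at 1 + k1 r^2 times it, then the intrinsics apply), "rvec" (rotation vector, rad) and "tvec" (3), from world to camera coordinates, as OpenCV has them. Camera axes: x right, y down, z forward; pixel columns grow to the right and rows downward; lengths in mm; the calibration is good to about 2 mm. A picture is of the moment at which its call begins. calibration takes no time and is no camera call.
A pose or a line that the arm cannot do raises arm.Unreachable and nothing moves.
- arm.sign_off(): hands the job in; it is judged then, once.
The state is a dict: "time": time; "joint_pos": joint angles; "qd": joint speeds; "effort": joint torques, N m; "position": TCP position; "ee_rot": TCP orientation; "force": force on the tool from outside, world axes, zero at the start; "ft_torque": the same for the moment, N m; "width": finger opening in mm; "grip_force": force on a finger pad.
Only numpy, scipy, OpenCV 4.12 (cv2) and the standard library are available. Lean on these libraries where they do the work, as an engineer would, in place of code of your own. Each camera call takes 0.05 s, during which the arm holds its last target. There are 200 camera calls.

## Working session

There is one attempt and no reset: what is moved stays moved. The work goes in short steps, each a Python script; the robot and the scene stay as the last script left them, time stands still between calls to the robot, and variables do not carry over. Pictures are saved under pics/ and viewed, at most 10 in all, crops included, and the job is handed in when it is done.

```bash
mkdir -p pics; ls
python3 - <<'E'
from station import arm
import cv2
for n in("side","top"):
    cv2.imwrite(f"pics/{n}0.png",arm.grab_frame(n)[:,:,::-1]); print(n,arm.calibration(n))
s=arm.state();print(s["time"],s["position"],s["ee_rot"],s["width"],s["force"],arm.tip_reach)
E
```

```text
pics
side {'fovy': 53.655751063678025, 'cx': 319.13022741406706, 'cy': 247.69745680534731, 'k1': 0.037909074332815755, 'rvec': array([ 2.29303887, -0.13164544,  0.05351052]), 'tvec': array([-595.17147915,   76.44222655, 1152.05234957])}
top {'fovy': 54.79906716538413, 'cx': 320.9300027210946, 'cy': 240.77345822396515, 'k1': -0.11319061061161453, 'rvec': array([ 2.15610509, -2.15367435,  0.13567304]), 'tvec': array([-6.72566198e-01,  5.70035587e+02,  1.38426223e+03])}
0.1 [196.31105969 566.33621206 223.72427488] [-1.79909623e+02 -1.22649351e-02  1.60873317e+02] 87.83473472687147 [-0.47607104  0.83585804 -1.12453189] 22.0
```

View pics/side0.png

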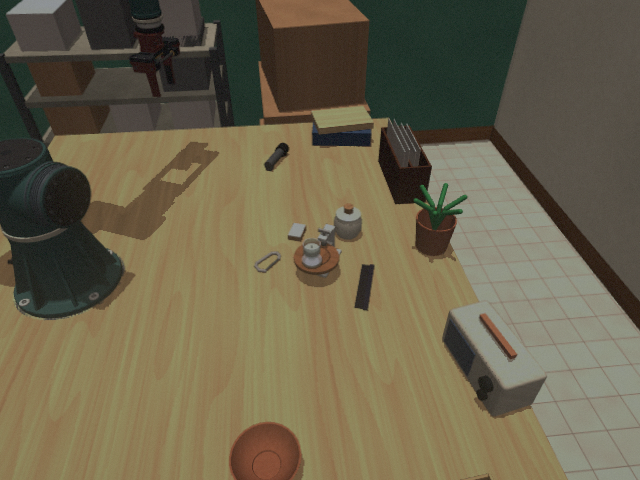

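View pics/top0.png

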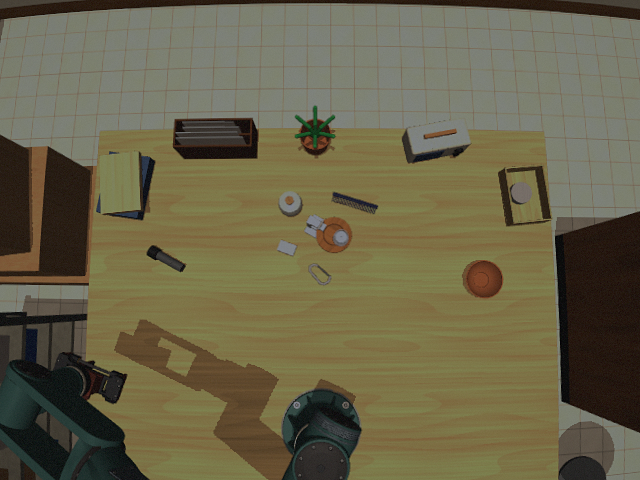

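The side view shows the holder near (312,252) on the coaster at (317,258). In the top view the coaster is at (334,234), the holder at about (341,238) and the clamp to its upper left at (315,225). I'll zoom in on both and segment the coaster.

```bash
cat > h.py <<'E'
import numpy as np, cv2
from station import arm
def cam(n):
    c=arm.calibration(n); f=240/np.tan(np.radians(c["fovy"]/2))
    K=np.array([[f,0,c["cx"]],[0,f,c["cy"]],[0,0,1]]); D=np.array([c["k1"],0,0,0,0]) 
    return K,D,cv2.Rodrigues(np.array(c["rvec"]))[0],np.array(c["tvec"])
def ray(n,uv):
    K,D,R,t=cam(n); p=cv2.undistortPoints(np.array([[uv]],float),K,D)[0,0]
    d=R.T@np.array([p[0],p[1],1]); return -R.T@t,d/np.linalg.norm(d)
def onplane(n,uv,z):
    o,d=ray(n,uv); return o+d*(z-o[2])/d[2]
def proj(n,P):
    K,D,R,t=cam(n); return cv2.projectPoints(np.array(P,float).reshape(-1,3),R,t,K,D)[0][:,0]
def tri(a,b):
    (o1,d1),(o2,d2)=ray("side",a),ray("top",b)
    s=np.linalg.lstsq(np.c_[d1,-d2],o2-o1,rcond=None)[0]
    p,q=o1+s[0]*d1,o2+s[1]*d2; return (p+q)/2,np.linalg.norm(p-q)
E
python3 - <<'E'
from h import *
out=[]
for n,(u,v) in (("side",(317,255)),("top",(334,234))):
    im=cv2.imread(f"pics/{n}0.png"); c=im[v-40:v+40,u-45:u+45]
    out.append(cv2.resize(c,None,fx=4.4,fy=6 if 0 else 4.4,interpolation=cv2.INTER_CUBIC))
    hsv=cv2.cvtColor(im,cv2.COLOR_BGR2HSV)
    print(n,[hsv[y,x].tolist() for y,x in ((v,u-12),(v+10,u),(v+14,u),(v+35,u+20))])
    m=cv2.inRange(hsv,(3,120,60),(14,255,255)); m2=np.zeros_like(m); m2[v-40:v+40,u-45:u+45]=m[v-40:v+40,u-45:u+45]
    cs=max(cv2.findContours(m2,0,1)[0],key=cv2.contourArea)
    print(n,cv2.boundingRect(cs),cv2.fitEllipse(cv2.convexHull(cs)))
    out.append(cv2.cvtColor(cv2.resize(m2[v-40:v+40,u-45:u+45],None,fx=2.2*2,fy=2.2*2,interpolation=0),8)[:300])
a=np.hstack([np.vstack(out[0:1]),out[2]]);cv2.imwrite("pics/z0.png",a[:600,:800]);print(a.shape)
E
```

```text
side [[18, 27, 94], [15, 46, 78], [12, 139, 112], [23, 99, 142]]
side (294, 244, 45, 30) ((316.1263427734375, 257.20068359375), (32.06065368652344, 44.78472900390625), 91.29578399658203)
top [[12, 164, 121], [12, 161, 95], [12, 171, 125], [29, 98, 128]]
top (317, 217, 35, 36) ((333.6386413574219, 234.62510681152344), (34.62063217163086, 35.000003814697266), 179.05734252929688)
(352, 792, 3)
```

View pics/z0.png

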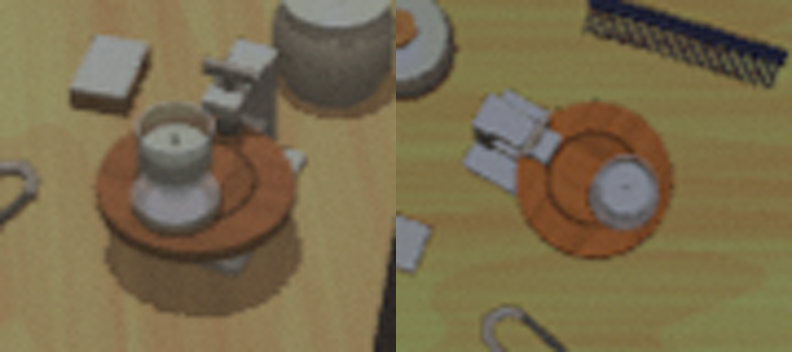

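The side crop (left) shows the holder's foot at about (312,261), left of the coaster centre at (316,256). The top crop (right) shows the cup at about (341,237), to the right of the coaster centre at (333.6,234.6). The clamp is on the upper left.

```bash
cat >> h.py <<'E'
def px(x,y,u0,v0,f=4.4): return ((x+.5)/f-.5+u0,(y+.5)/f-.5+v0)
def blob(n,im,C,r,ztop=50):
    """grey/white holder pixels over the coaster: mask within the projected coaster circle"""
    hsv=cv2.cvtColor(im,cv2.COLOR_BGR2HSV); m=np.zeros(im.shape[:2],np.uint8)
    a=np.linspace(0,2*np.pi,60); P=np.c_[C[0]+r*np.cos(a),C[1]+r*np.sin(a),0*a+ztop]
    cv2.fillPoly(m,[np.round(proj(n,P)).astype(int)],255)
    return m&cv2.inRange(hsv,(0,0,40),(180,90,255))
E
python3 - <<'E'
from h import *
ct=(333.64,234.63)
ims={n:cv2.imread(f"pics/{n}0.png") for n in("side","top")}
# coaster: contour points of top view onto z=50 -> circle; triangulate
for n,(u,v) in (("side",(317,255)),("top",(334,234))):
    hsv=cv2.cvtColor(ims[n],cv2.COLOR_BGR2HSV); m=cv2.inRange(hsv,(3,120,60),(14,255,255)); m2=np.zeros_like(m); m2[v-40:v+40,u-45:u+45]=m[v-40:v+40,u-45:u+45]
    cs=max(cv2.findContours(m2,0,1)[0],key=cv2.contourArea)
    h=cv2.convexHull(cs)[:,0]
    P=np.array([onplane(n,p,50)[:2] for p in h.astype(float)])
    c,rad=cv2.minEnclosingCircle(P.astype(np.float32)); print(n,"circle at z50",c,rad, cv2.fitEllipse(P.astype(np.float32)))
print("tri centres",tri((316.13,257.2),ct))
C=onplane("top",ct,50); print("C",C)
# ring ellipse in top/side (read from crop), cup
print("ring top",onplane("top",px(593,178-0,289,194),50))
print("cup top@z108",onplane("top",px(626,190,289+0,194),108) if 0 else onplane("top",px(626-396,190,289,194),108))
print("cup tri",tri(px(176,118,272,215),px(626-396,190,289,194)))
print("foot side z61",onplane("side",px(178,200,272,215),61))
print("clamp top",onplane("top",px(510-396,135,289,194),75), "bar", onplane("top",px(493-396,125,289,194),90))
for nm,(x,y,z) in dict(matchbox=(405,245,16),carab=(525,335,4)).items(): print(nm,onplane("top",px(x-396,y,289,194),z))
print("comb,pot",onplane("top",(355,202),3),onplane("top",(290,203),90))
for n in ims:
    b=blob(n,ims[n],C,52); print(n,cv2.boundingRect(b))
s=arm.state(); print(s["position"],s["ee_rot"])
E
```

```text
side circle at z50 (587.0322875976562, -43.87519073486328) 56.45001220703125 ((587.115478515625, -42.4271240234375), (106.85395050048828, 113.11597442626953), 5.499378681182861)
top circle at z50 (587.6661376953125, -38.37551498413086) 54.19425582885742 ((587.4635009765625, -38.727237701416016), (105.39511108398438, 107.6214370727539), 85.65779113769531)
tri centres (array([587.70836548, -38.85585309,  44.80041648]), np.float64(0.40834239207940354))
C [587.178515   -38.71504612  50.        ]
ring top [ 589.29795932 -313.57112393   50.        ]
cup top@z108 [572.61614341 -58.32090731 108.        ]
cup tri (array([573.8525889 , -58.10006529, 112.28362109]), np.float64(3.6126856747681386))
foot side z61 [575.24055369 -65.07314531  61.        ]
clamp top [614.8737744   19.17789542  75.        ] bar [619.23174646  30.42967854  90.        ]
matchbox [545.84784184  94.02375346  16.        ]
carab [483.16656359   9.25171494   4.        ]
comb,pot [ 698.67877057 -108.12910638    3.        ] [676.80386648  92.39525306  90.        ]
side (302, 241, 26, 27)
top (318, 221, 31, 25)
[196.31105969 566.33621206 223.72427488] [-1.79909623e+02 -1.22649351e-02  1.60873317e+02]
```

The coaster centre is about (587.4,-38.8) and the holder about (573.5,-60). That makes it 25 mm off centre and away from the clamp, which matches the text. Next I'll close the fingers and go behind the holder. I'll push with the flat of the fingers, tool tilted 10° so the tips lead, and stop slightly short.

```bash
cat >> h.py <<'E'
C=np.array([587.4,-38.8])
def pose(xy,z,az,tilt=10,flip=False):
    """TCP pose for a fingertip centre at xy,z leaning back from push azimuth az"""
    g=np.array([np.cos(np.radians(az)),np.sin(np.radians(az))]); t=np.radians(tilt)
    zt=np.r_[np.sin(t)*g,-np.cos(t)]
    p=np.r_[xy,z]-arm.tip_reach*zt
    yaw=az+180 if flip else az
    return p,[180,tilt if flip else -tilt,(yaw+180)%360-180],g
E
cat > push.py <<'E'
import sys
from h import *
def push(H,end_gap,flip,zt=56.5,stand=60,target=C):
    H=np.array(H); d=target-H; az=np.degrees(np.arctan2(d[1],d[0]))
    p0,r,g=pose(H,zt,az,flip=flip); L=np.linalg.norm(d)
    at=lambda s,z:pose(H+g*s,z,az,flip=flip)[0]
    arm.move_to(at(-stand,200),r); arm.move_l(at(-stand,zt),rate=120)
    st=arm.state(); print("low",st["time"],st["position"],at(-stand,zt),st["force"])
    arm.move_l(at(-40,zt),rate=40)
    hit=arm.move_l(at(L-34-end_gap,zt),rate=14,max_force=6)
    st=arm.state(); print("end",hit,st["time"],st["position"],at(L-34-end_gap,zt),st["force"])
    arm.move_l(at(-stand,zt),rate=60); arm.move_l(at(-stand,170),rate=150); arm.move_l(at(-stand-100,200),rate=200)
    print(arm.state()["time"])
E
python3 - <<'E'
from push import *
H=np.array([573.5,-60]); d=C-H; az=np.degrees(np.arctan2(d[1],d[0]))
for f in(0,1):
    p,r,g=pose(H-60*np.array([np.cos(np.radians(az)),np.sin(np.radians(az))]),56.5,az,flip=f); print(az,p,r,arm.solve_ik(p,r))
E
```

```text
56.74873183430039 [ 538.50660228 -113.37122531   78.16577057] [180, -10, np.float64(56.7487318343004)] [-26.01217443  25.76746968 104.28305888  13.10841949  49.42544082
  -1.26312551]
56.74873183430039 [ 538.50660228 -113.37122531   78.16577057] [180, 10, np.float64(-123.25126816569957)] None
```

```bash
cat > look.py <<'E'
from h import *
import sys
def look(k):
    out=[]
    for n,(u,v) in (("side",(317,255)),("top",(334,234))):
        im=arm.grab_frame(n)[:,:,::-1].copy(); cv2.imwrite(f"pics/{n}{k}.png",im)
        out.append(cv2.resize(im[v-40:v+40,u-45:u+45],None,fx=4.4,fy=4.4,interpolation=cv2.INTER_CUBIC))
    cv2.imwrite(f"pics/z{k}.png",np.hstack(out))
E
python3 - <<'E'
from push import *; from look import look
arm.close_gripper(); print(arm.state()["width"])
push([573.5,-60],4,False); look(1)
E
```

```text
0.09229922898098895
low 5.475 [ 539.06119966 -113.59155843   78.79679438] [ 538.50660228 -113.37122531   78.16577057] [ 0.77057018 -0.69822621 -0.08934498]
end False 8.225 [564.44535296 -73.8101704   78.15667008] [564.46946054 -73.77319687  78.16577057] [-0.82740821  0.07598072  0.67456796]
10.75
```

View pics/z1.png

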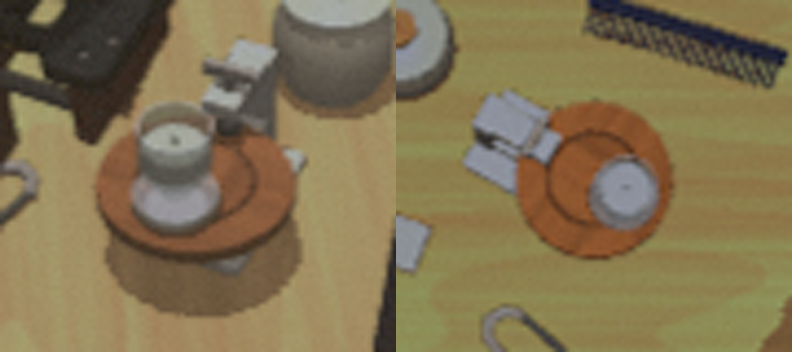

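The crops show the holder unmoved: cup at (626,190) in the top crop, foot at (178,200) in the side crop. The push met no force, so I'm checking the hand against the images.

Run:
```python
from h import *
from scipy.spatial.transform import Rotation as Ro
s=arm.state(); R=Ro.from_euler("xyz",s["ee_rot"],degrees=True).as_matrix(); p=s["position"]
print(p,s["ee_rot"],R[:,2]); tip=p+22*R[:,2]; print("tip",tip)
outs=[]
for n in("side","top"):
    im=cv2.imread(f"pics/{n}1.png"); b=cv2.imread(f"pics/{n}0.png")
    u=proj(n,[p,tip])
    print(n,u)
    c=u[1].astype(int); 
    for q,col in zip(u,((0,255,0),(0,0,255))): cv2.circle(im,tuple(np.round(q).astype(int)),2,col,-1)
    x0=max(0,min(c[0]-65,510)); y0=max(0,min(c[1]-70,340))
    outs.append(cv2.resize(im[y0:y0+140,x0:x0+130],None,fx=3,fy=3))
cv2.imwrite("pics/g1.png",np.hstack(outs))
```

```text
[ 483.7051032  -195.85345393  220.98577217] [-179.91758888  -10.03208346   56.77680247] [ 0.09424097  0.1465133  -0.98470934]
tip [ 485.77840455 -192.63016125  199.32216661]
side [[269.81459369 249.03119552]
 [271.6531876  256.2215452 ]]
top [[394.49836623 264.25720394]
 [392.050219   264.1078021 ]]
```

View pics/g1.png

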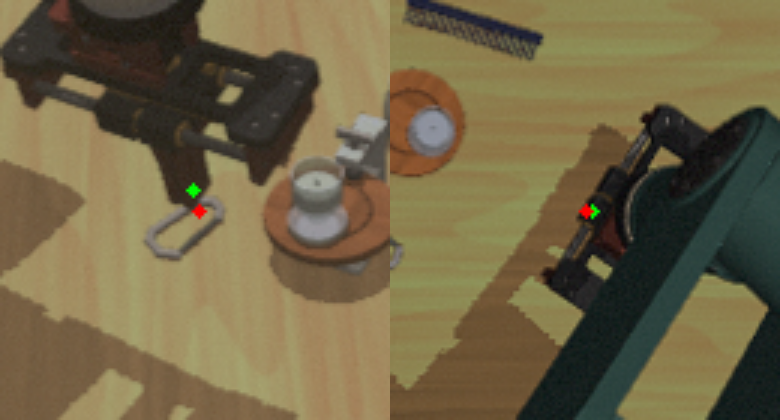

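The tip marker (red) falls on the real fingertip in both views, so the hand is calibrated well. I'll repeat the push and take pictures at its end, while also checking whether the holder moved at all.

Run:
```python
from h import *; from look import look
for n,(u,v) in (("side",(313,258)),("top",(341,237))):
    a,b=[cv2.imread(f"pics/{n}{k}.png")[v-20:v+20,u-20:u+20].astype(np.float32) for k in(0,1)]
    print(n,np.abs(a-b).mean(),cv2.phaseCorrelate(a.mean(2),b.mean(2)))
H=np.array([573.5,-60]); d=C-H; az=np.degrees(np.arctan2(d[1],d[0]))
g=d/np.linalg.norm(d); at=lambda s,z:pose(H+g*s,z,az)[0]
arm.move_l(at(-60,170),rate=200); arm.move_l(at(-60,56.5),rate=150); arm.move_l(at(-40,56.5),rate=40)
for i in range(5):
    e=-40+i*5; hit=arm.move_l(at(e,56.5),rate=14,max_force=6); s=arm.state(); print(e,hit,s["time"],s["position"].round(1),s["force"].round(2))
look(2)
```

```text
side 12.158542 ((-0.2754473985778674, -0.03902820972488641), 0.8085025066137314)
top 10.836667 ((0.06060325064738237, -0.08100912728625786), 0.9904813966155053)
-40 False 13.3333 [549.4 -96.8  78.1] [-0.24 -0.15 -0.44]
-35 False 13.8417 [552.2 -92.4  78.1] [-0.03  0.47 -0.87]
-30 False 14.35 [555.  -88.2  78.2] [0.17 0.38 0.02]
-25 False 14.8583 [557.7 -84.   78.2] [-0.38  0.21  0.06]
-20 False 15.3667 [560.5 -79.9  78.2] [ 0.57 -0.51 -0.12]
```

View pics/z2.png

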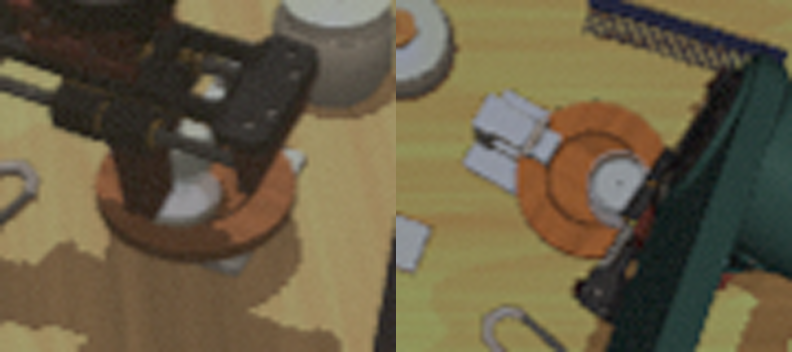

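The side crop shows the finger at (145,205) against the foot at (190,197). In the top crop the cup is at (617,185), so the holder has shifted about 6 mm towards the middle. I'll back off slowly and watch whether it stays there or comes back.

Run:
```python
from h import *; from look import look
H=np.array([573.5,-60]); d=C-H; az=np.degrees(np.arctan2(d[1],d[0]))
g=d/np.linalg.norm(d); at=lambda s,z:pose(H+g*s,z,az)[0]
k=3
for e in (-22,-26,-34,-50):
    arm.move_l(at(e,56.5),rate=14 if e>-30 else 40); s=arm.state(); print(e,s["time"],s["force"].round(2)); look(k); k+=1
T=cv2.cvtColor(cv2.imread("pics/top0.png"),6)[231:244,335:348] # cup template
for k in (0,1,2,3,4,5,6):
    t=cv2.cvtColor(cv2.imread(f"pics/top{k}.png"),6)
    r=cv2.matchTemplate(t[215:260,315:365],T,cv2.TM_CCOEFF_NORMED); print(k,cv2.minMaxLoc(r)[1::2])
    w=t[215:260,315:365]
a=[cv2.imread(f"pics/z{k}.png") for k in(3,6)]
cv2.imwrite("pics/c36.png",cv2.resize(np.vstack(a),(675,600)))
```

```text
-22 15.7583 [-0.17 -0.97 -0.22]
-26 16.2917 [-0.27  1.17 -0.08]
-34 16.7417 [-1.14 -0.98  1.14]
-50 17.3917 [0.13 0.68 0.95]
0 (1.0, (20, 16))
1 (0.9878469109535217, (20, 16))
2 (0.6469544768333435, (17, 15))
3 (0.6873883605003357, (18, 15))
4 (0.7293839454650879, (19, 15))
5 (0.8840389251708984, (20, 16))
6 (0.988618016242981, (20, 16))
```

View pics/c36.png

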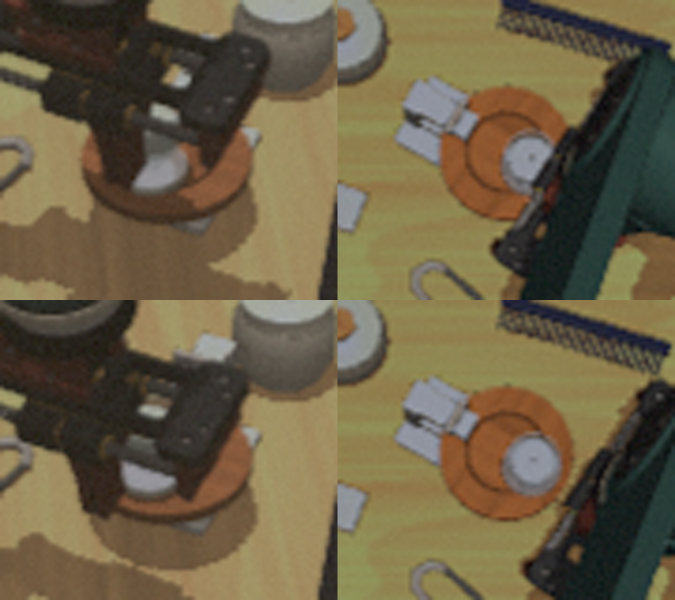

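The holder is rocking rather than sliding: it leans when pushed and comes back when released. I'll measure the fingers' actual outline in the side view against the tool frame.

Run:
```python
from h import *
from scipy.spatial.transform import Rotation as Ro
p=np.array([483.705,-195.853,220.986]);R=Ro.from_euler("xyz",[-179.92,-10.03,56.78],degrees=True).as_matrix()
box=lambda z:[p+R@np.array([x,y,z]) for x in(-10,10) for y in(-13.5,13.5)]
for z in (22,10,0,-20,-40): print(z,proj("side",box(z)).round(1).tolist())
im=cv2.imread("pics/side1.png"); hsv=cv2.cvtColor(im,cv2.COLOR_BGR2HSV)
for v in range(222,264,2): print(v,"".join("#" if hsv[v,u,2]<55 else ("+" if hsv[v,u,2]<85 else ".") for u in range(235,300)))
cv2.imwrite("pics/f1.png",cv2.resize(cv2.convertScaleAbs(im[190:270,225:315],alpha=2.2),None,fx=7,fy=7,interpolation=cv2.INTER_CUBIC))
```

```text
22 [[263.1, 257.9], [275.1, 262.2], [268.3, 250.4], [280.2, 254.6]]
10 [[262.0, 254.0], [274.2, 258.3], [267.2, 246.5], [279.3, 250.7]]
0 [[261.0, 250.7], [273.3, 255.0], [266.4, 243.2], [278.6, 247.4]]
-20 [[259.2, 243.9], [271.6, 248.3], [264.6, 236.4], [277.0, 240.6]]
-40 [[257.2, 236.9], [269.9, 241.3], [262.8, 229.3], [275.3, 233.5]]
222 ++###############++###########+##########################+++#####
224 ...############+++#################+################+#+##+#+#+.++
226 ....############################++######+++########+####++++++###
228 ....+##########+##############+.+++####.......+#######++++#+++###
230 .........+###################+.+++++#++........######++++#++#+###
232 ...............+..###########+++#++++++++++....+#################
234 .....................#########+++########++++++++++++##########+#
236 ......................++############+#+...+++#++++++++#########+#
238 .......................++#####+++#####+.........++#+++#+++#++#+#+
240 ........................++###++#####+##..............+#+++#++##++
242 .........................######+#+#++#++..............+#++++#+...
244 .........................+++##+++####++#...............+##+++....
246 ..........................+++##++##++++++..............++++......
248 ...........................#++##++#+###+.........................
250 ...........................#+#+#+++##++..........................
252 ............................++##+++#+............................
254 ................................++#++...+........................
256 .................................................................
258 .................................................................
260 ..........................................+......................
262 .......................................++........................
```

View pics/f1.png

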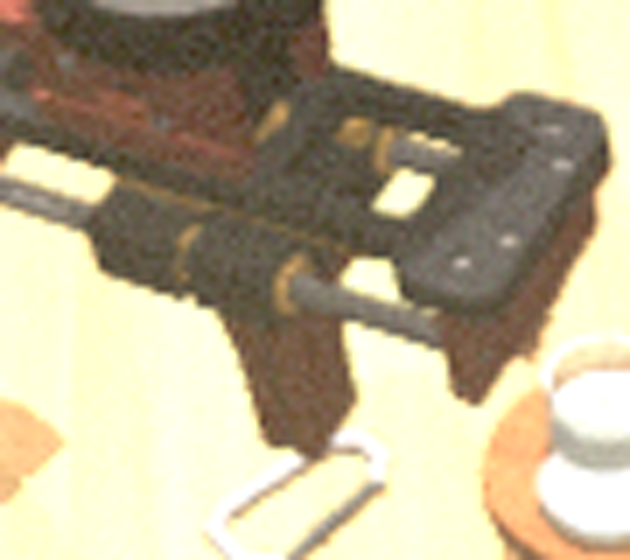

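The fingertip's lowest corner is seen at (270,255), but the tool frame predicts (275,262). The tips therefore look about 20 mm shorter than I assumed, so I was touching the cup. A light probe of the bare table will settle the height.

Run:
```python
from h import *
H=np.array([573.5,-60]); d=C-H; az=np.degrees(np.arctan2(d[1],d[0]))
g=d/np.linalg.norm(d); at=lambda s,z:pose(H+g*s,z,az)[0]
print("pred tip side6",proj("side",[np.r_[H-50*g,56.5],np.r_[H-50*g,78]]))
arm.move_l(at(-75,56.5),rate=60); arm.move_l(at(-75,20),rate=80)
hit=arm.move_l(at(-75,-18),rate=20,max_force=4); s=arm.state()
print(hit,s["time"],s["position"],s["force"],"tip z by 22:",s["position"][2]-22*np.cos(np.radians(10)))
arm.move_l(at(-75,70),rate=120)
```

```text
pred tip side6 [[301.02146032 273.44927922]
 [300.74127259 266.65041789]]
False 20.7167 [ 530.32743672 -125.93152841    3.82272974] [-0.82819001 -0.61846311  0.84075558] tip z by 22: -17.84304083002845
```

No contact with the TCP at 3.8 mm, so the stated 22 mm fingertip reach is wrong for the closed fingers. I'll probe a bit further down to get the true value.

Run:
```python
from h import *
H=np.array([573.5,-60]); d=C-H; az=np.degrees(np.arctan2(d[1],d[0]))
g=d/np.linalg.norm(d); at=lambda s,z:pose(H+g*s,z,az)[0]
arm.move_l(at(-75,-15),rate=120)
hit=arm.move_l(at(-75,-45),rate=15,max_force=4); s=arm.state()
print(hit,s["time"],s["position"],s["force"])
arm.move_l(at(-75,50),rate=120)
print(arm.state()["time"])
```

```text
True 23.0833 [ 530.48447788 -125.97073581    3.50938855] [-0.7888062   0.09563021  5.58694904]
23.8083
```

The table is touched at TCP z≈3.6, so the true fingertip reach is about 2 mm and my pushes were about 20 mm too high. I'll redo the push at the foot disc with the right reach and more tilt, starting with a short one and checking that it stays put.

```bash
sed -i 's/arm.tip_reach\*zt/2.0*zt/; s/tilt=10/tilt=15/' h.py
python3 - <<'E'
from h import *; from look import look
H=np.array([573.5,-60]); d=C-H; az=np.degrees(np.arctan2(d[1],d[0]))
g=d/np.linalg.norm(d); at=lambda s,z:pose(H+g*s,z,az)[0]; r=pose(H,56,az)[1]
arm.move_l(at(-65,75),rotation=r,rate=80); arm.move_l(at(-60,56),rate=60); arm.move_l(at(-40,56),rate=40)
hit=arm.move_l(at(-26,56),rate=14,max_force=5); s=arm.state(); print(hit,s["time"],s["position"],at(-26,56),s["force"])
look(7); arm.move_l(at(-50,56),rate=40); look(8); print(arm.state()["time"])
T=cv2.cvtColor(cv2.imread("pics/top0.png"),6)[231:244,335:348]
for k in (7,8):
    t=cv2.cvtColor(cv2.imread(f"pics/top{k}.png"),6)
    print(k,cv2.minMaxLoc(cv2.matchTemplate(t[215:260,315:365],T,cv2.TM_CCOEFF_NORMED))[1::2])
E
```

```text
False 26.4083 [558.96320415 -82.16028046  57.94258321] [558.96006773 -82.1760118   57.93185165] [-0.20029175  0.43023293 -0.23206996]
27.3583
7 (0.9268409609794617, (18, 15))
8 (0.9372347593307495, (18, 15))
```

It slid about 7 mm and stayed there. Now the main push, stopping slightly short, then clear and look.

```bash
cat > meas.py <<'E'
from h import *
def cup(k):
    """cup centre at rim height from the top view: centroid of grey pixels, saturation below wood's; returned relative to C"""
    im=cv2.imread(f"pics/top{k}.png"); T=cv2.cvtColor(cv2.imread("pics/top0.png"),6)[231:244,335:348]
    t=cv2.cvtColor(im,6)[215:260,310:365]
    up=lambda a:cv2.resize(a,None,fx=8,fy=8,interpolation=cv2.INTER_CUBIC)
    _,q,_,l=cv2.minMaxLoc(cv2.matchTemplate(up(t),up(T),cv2.TM_CCOEFF_NORMED))
    return q,np.array([l[0]/8+310-335,l[1]/8+215-231])
E
python3 - <<'E'
from h import *; from look import look; from meas import cup
H=np.array([573.5,-60]); d=C-H; az=np.degrees(np.arctan2(d[1],d[0]))
g=d/np.linalg.norm(d); at=lambda s,z:pose(H+g*s,z,az)[0]
arm.move_l(at(-32,56),rate=30)
hit=arm.move_l(at(-11,56),rate=12,max_force=5); s=arm.state(); print(hit,s["time"],s["position"],at(-11,56),s["force"])
arm.move_l(at(-30,56),rate=25); arm.move_l(at(-70,56),rate=90); arm.move_l(at(-160,110),rate=180); look(9); print(arm.state()["time"])
for k in(0,8,9):
    q,sh=cup(k); p0=np.array(px(626-396,190,289,194)); print(k,q,sh,onplane("top",p0+sh,108))
E
```

```text
False 30.0083 [567.18802777 -69.64787631  57.93639657] [567.18474382 -69.63190151  57.93185165] [-0.33656777  0.08513819 -0.87710464]
32.3417
0 0.9942477345466614 [0. 0.] [572.61614341 -58.32090731 108.        ]
8 0.9611832499504089 [-1.625 -0.875] [575.18648364 -53.59134459 108.        ]
9 0.945206344127655 [-5.875 -3.5  ] [582.90677092 -41.21535911 108.        ]
```

View pics/z9.png

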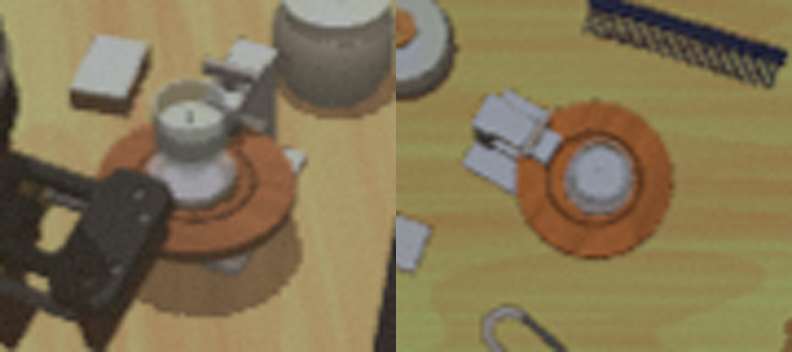

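The top crop shows the cup at about (600,177) with the ring centred at about (595,179), and the foot looks inside the ring. I'll quantify this with masks in both views before deciding on a final touch.

Run:
```python
from h import *
for k in(0,9):
    im=cv2.imread(f"pics/top{k}.png"); hsv=cv2.cvtColor(im,cv2.COLOR_BGR2HSV)
    m=cv2.inRange(hsv,(0,0,60),(180,90,255)); mm=np.zeros_like(m); u,v=(341,237) if k==0 else (335,234)
    cv2.circle(mm,(u,v),10,255,-1); m&=mm
    c=max(cv2.findContours(m,0,1)[0],key=cv2.contourArea); M=cv2.moments(m*(m>0),True); e=cv2.fitEllipse(cv2.convexHull(c))
    print(k,e,(M["m10"]/M["m00"],M["m01"]/M["m00"]),onplane("top",e[0],95),onplane("top",e[0],108))
# side view: foot row extents in pic 9 and coaster row extents
im=cv2.imread("pics/side9.png"); hsv=cv2.cvtColor(im,cv2.COLOR_BGR2HSV)
for v in range(232,268): print(v,"".join("#" if s<75 else ("o" if val<85 else ".") for s,val in hsv[v,290:345,1:].tolist()))
```

```text
0 ((340.39013671875, 237.40126037597656), (15.460176467895508, 16.86029624938965), 10.398350715637207) (340.4131455399061, 237.33333333333334) [572.5930473  -57.39601515  95.        ] [570.83207475 -56.86606769 108.        ]
9 ((334.6880798339844, 233.9628448486328), (15.525854110717773, 17.12699317932129), 7.833615303039551) (334.7102803738318, 234.05140186915887) [582.79751866 -40.63511953  95.        ] [580.93831241 -40.26652142 108.        ]
232 #############.o...............###############.#########
233 #############o.......########################..########
234 ############.......##########################...#######
235 ############o....############################...#######
236 .##########.o....############################....######
237 ooooooo####o....############################......#####
238 oooooooooooo....#############################........##
239 oooooooooooo....############################...........
240 ......ooooo.....#############################..........
241 .................###########################...........
242 .................############################.
[... 809 characters left out ...]
####################....................
257 ###################################....................
258 ##################################.....................
259 #################################.o....................
260 ################################.......................
261 #####################o########o........................
262 ####################ooo................................
263 ##################ooo..................................
264 ###################oo..........................o.......
265 ##################oo..........................o........
266 ###################o.........................o.........
267 #################ooo........................o..........
```

Run:
```python
from h import *
print("C in side",proj("side",[*C,50]), "foot pred at C",proj("side",[*C,58]))
print("foot side",onplane("side",(315.6,254.5),58))
# foot near-edge bottom row 261 : nearest foot point
print("near edge",onplane("side",(315.6,261),53)," rim top pts: ",onplane("side",(316.5,236),108))
for z in(61,85,95,108): print(z,onplane("top",(334.69,233.96),z))
print("cam top",-cam("top")[2].T@cam("top")[3])
print("tri cup/foot",tri((315.6,240),(334.69,233.96)))
```

```text
C in side [[316.06500431 255.58375652]] foot pred at C [[316.03679245 253.11275668]]
foot side [585.83885072 -43.56075232  58.        ]
near edge [583.94582662 -60.71843907  53.        ]  rim top pts:  [589.32574731 -34.94611752 108.        ]
61 [587.6687439  -41.60496884  61.        ]
85 [584.23621256 -40.92437907  85.        ]
95 [582.80599117 -40.6408      95.        ]
108 [580.94670337 -40.27214721 108.        ]
cam top [ 389.66403503   -2.34531887 1445.43397805]
tri cup/foot (array([584.32718429, -40.44641798, 100.35899509]), np.float64(4.530377687992903))
```

The two views agree the holder is about 4 mm short along the push line. One more light 3 mm push on the same line.

Run:
```python
from h import *; from look import look; from meas import cup
H=np.array([573.5,-60]); d=C-H; az=np.degrees(np.arctan2(d[1],d[0]))
g=d/np.linalg.norm(d); at=lambda s,z:pose(H+g*s,z,az)[0]
arm.move_l(at(-70,56),rate=150); arm.move_l(at(-20,56),rate=50)
hit=arm.move_l(at(-7.8,56),rate=10,max_force=5); s=arm.state(); print(hit,s["time"],s["position"],at(-7.8,56),s["force"])
arm.move_l(at(-30,56),rate=25); arm.move_l(at(-70,56),rate=90); arm.move_l(at(-200,150),rate=180); look(10); print(arm.state()["time"])
for k in(9,10): print(cup(k))
im=cv2.imread("pics/side10.png"); hsv=cv2.cvtColor(im,cv2.COLOR_BGR2HSV)
for v in range(248,264): print(v,"".join("#" if s<75 else ("o" if val<85 else ".") for s,val in hsv[v,290:345,1:].tolist()))
```

```text
False 35.7083 [568.92098297 -67.01142469  57.92879984] [568.93934139 -66.95582464  57.93185165] [-1.17938524 -0.60806186  1.2497877 ]
38.4833
(0.945206344127655, array([-5.875, -3.5  ]))
(0.9506801962852478, array([-6.75, -4.  ]))
248 ..................################.....................
249 .................##################...........#####....
250 .................##################............#####...
251 #o#..............###################............###....
252 #####...........####################............###....
253 #######o........####################............###....
254 #########.......####################...................
255 #########........###################...................
256 #########o.......##################....................
257 #########o........#################....................
258 ##########o.......################.....................
259 ########ooo........##############......................
260 ########oo............#########........................
261 ########oo...............#.............................
262 #######oo..............................................
263 #######oo..............................................
```

View pics/z10.png

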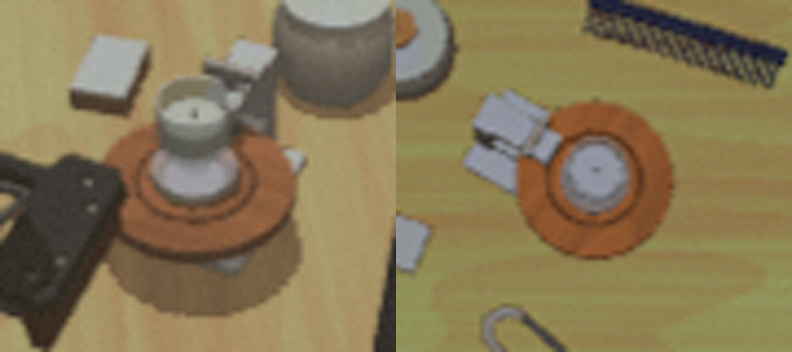

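The foot is now at (316.2,253) in the side view, against (316.0,253.1) expected for dead centre. The crops show it upright inside the ring with everything else in place, and the hand is clear.

```bash
python3 -c "
from station import arm
arm.sleep(0.3); print(arm.sign_off())"
```

```text
the job is handed in; nothing more can be done
None
```

The job is handed in at about 39 s: the last pictures show the holder upright inside the ring, about 1 mm from centre, with the arm clear; my first pushes were too high and rocked it on the cup by roughly 15° (limit 20°), because the closed fingertips reach about 2 mm, not 22.

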